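# Kit two connector covers rim down in their tray compartments

### The job

Put both blue connector covers into the grey divided tray, each in the compartment that fits its size, with the orange open rim down over the yellow block and the closed top up, sitting fully home on the compartment floor. The large one lies upside down and has to be turned over. Set the covers down, do not drop or throw them, and leave the ferrule box, the green bottle and the screwdriver where they are.

Things in the scene. Friction and masses are not known exactly. Their poses are not given: they have to be found in the camera images.
- large_cap: Large blue hollow rectangular cover, one face open: 62 mm long (y), 42 wide (x), 32 high (z), walls 3 mm, 40 to 110 g; stands steadily on any side. Origin: centre of the open, orange-edged rim; z points from the rim to the closed top, 32 mm away. Starts upside down left or right of the tray: closed top on the bench, rim up, z pointing down.
- small_cap: Small blue hollow cover of the same kind: 46 mm long (y), 36 wide (x), 32 high (z), walls 3 mm, 25 to 80 g. Origin: centre of the open, orange-edged rim; z points from the rim to the closed top. Starts on the bench on the other side of the tray, already rim down (z up).
- tray: Grey divided tray, fixed to the bench: 90 (x) by 200 (y) by 22 mm high; origin under its centre, z up. Three compartments 9 mm deep, upright walls, in a row along y: the large one at the +y end, a 42 mm square one with loose coloured ferrules in the middle (no cover goes there), the small one at the -y end. Walls between them are 7 to 10 mm thick.
- large_pocket (a point): Centre of the large compartment's floor, 13 mm above the bench, 9 mm below the tray's top; axes as the tray's. 46 (x) by 66 mm (y): 2 mm to spare on every side of the large cover. A fixed yellow block 22 by 40 mm, 7 mm high in its middle goes loosely inside the cover; a cover put in closed top down rests on the block and is not home.
- small_pocket (a point): Centre of the small compartment's floor, 13 mm above the bench, 9 mm below the tray's top; axes as the tray's. 40 (x) by 50 mm (y): 2 mm to spare on every side of the small cover. Fixed yellow block 14 by 26 mm, 7 mm high in its middle.
- ferrule_box: Bystander: open cardboard box 100 by 130 mm, 50 mm high, with coloured ferrules, beyond the tray; origin under its centre.
- spray_bottle: Bystander: green bottle with a yellow cap, 60 mm across, 160 mm high, standing to the left; origin under its centre.
- driver: Bystander: screwdriver lying on the bench beyond and to the right of the tray; origin under its middle, long along its x axis.

How it is judged (in metres and radians):
At the end, for the whole second after the job is handed in: Both covers at rest in their own compartments: rim centre within 5 mm sideways and 3 mm in height of the compartment floor's centre, closed top up within 0.08 rad of upright, long side within 0.12 rad of the compartment's long side (horizontal distance between large_cap and large_pocket below 0.005 m and z of large_cap in the frame of large_pocket between -0.003 and 0.003 m and angle between each of large_cap, small_cap's own z axis and vertical below 0.08 rad and angle between the y axis of large_cap and the y axis of large_pocket, either way round below 0.12 rad and linear speed of each of large_cap, small_cap below 0.02 m/s and horizontal distance between small_cap and small_pocket below 0.005 m and z of small_cap in the frame of small_pocket between -0.003 and 0.003 m and angle between the y axis of small_cap and the y axis of small_pocket, either way round below 0.12 rad); the robot touches nothing.
It fails at once if a bystander (ferrule box, bottle or screwdriver) is moved more than 25 mm (distance of any of ferrule_box, spray_bottle, driver from where it was at the start of the episode above 0.025 m).
It fails at once if a cover is dropped or thrown: faster than 0.8 m/s (a fall of over 30 mm) with no finger on it ((linear speed of large_cap above 0.8 m/s and contact force between the fingers and large_cap below 0.01 N) or (linear speed of small_cap above 0.8 m/s and contact force between the fingers and small_cap below 0.01 N)).
It also fails if it takes over 67 s, if anything falls off the work surface, if the arm or the gripper's body presses on something with over 40 N, if the wrist force passes 120 N, or if a joint passes its speed limit or range.

### The arm

A 6-joint arm with a two-finger parallel gripper is mounted at the origin on the work surface. World frame = base frame: x ahead of the robot, y to its left, z up, the work surface at z = 0. Lengths are in mm, angles in degrees, forces in N, time in s.
With the tool pointing down it reaches from about 275 to 850 mm from the base axis. Payload 5.2 kg.
Tool frame: the origin (TCP) lies between the finger pads; the fingertips stand 22 mm ahead of it and the grasp point (between the pads) lies 3 mm ahead of it; z points along the fingers, y is the line along which they close (so a half turn about z gives the same grasp; the last joint's range is limited). The gripper opens to 85 mm and grips with 20 to 120 N. Pads are 22 mm wide; open, the fingers measure 114 mm over their backs; the gripper's body (76 mm by 85 mm) begins 54 mm behind the grasp point. The pads swing forward as they close: fully open they stand 13 mm farther back than shut.
Start: joints at [56.505, 14.817, 87.949, -0, 77.235, -11.62], TCP at [204.904, 510.411, 253.31] pointing down, gripper open.
Joint ranges: [-179.93, 179.93], [-52.35, 119.4], [10.71, 147.94], [-69.91, 249.91], [12.55, 155.21], [-178.61, 178.61]. Speed limits (degrees/s): [147.25, 147.25, 180, 180, 180, 180].

### API

Orientations are given as a 3x3 rotation matrix whose columns are the frame's x, y, z axes.
In Python, from plant import robot gives the robot as it stands.
- The arm moves only by the tool apply_moves, never from a script. Its argument "rows" is a list of rows, each a list of 3 entries, a list of its own where there are three numbers: the turn, a rotation vector about the tool's x, y, z in rad, then the shift along the tool's x, y, z in cm, then the opening, from 0 (shut) to 1 (fully open). A call has 1 to 20 rows; each row is the pose to reach, as a shift and turn from the pose commanded when the call began, along the tool's axes at that moment; what a row does not reach only later rows make up. A row lasts 1/12 s, in which the tool goes at most 41.7 mm and 7.16 degrees, less where a joint would pass 70% of its speed; a pose out of reach is approached as far as the arm can. A call with a gripper value outside its range is refused whole. The fingers move at their own pace and stop on an object; "grip_force" is the grip in N (left out, the last holds). Time passes only in rows, so rows that repeat a pose let the fingers close. It gives the time, the measured TCP pose, the force, the opening and the grip force at its end, in the units of the state.
- robot.observe(): the state, without advancing time (a new reading comes with each control period).
- robot.snapshot(name): name is "scene" or "top" or "wrist"; returns a dict with "image" (480x640x3 uint8, red, green, blue), "range_z" (480x640 float32, mm along the optical axis (not along the pixel's ray), 0 where there is no reading), "camera_matrix" (3x3 intrinsics, pixels), "dist" ([k1, k2, p1, p2, k3] as OpenCV has them; the pictures are not rectified), "rvec" (rotation vector, rad) and "tvec" (3), from world to camera coordinates, as OpenCV has them. Camera axes: x right, y down, z forward; pixel columns grow to the right and rows downward; lengths in mm; the calibration is good to about 2 mm. A picture is of the moment at which its call begins.
- robot.close_job(): hands the job in; it is judged then, once.
Trained networks look in a picture, given as the dict that the camera call returned (one of the last four; its "shot" number tells which), for a name from the list of things; names that differ only in an ending like _2 or _b are one class to them, and where a whole thing is asked for, a point or a joint stands for the part that bears it (a point fixed in the world has none). Each returns a list of dicts, best first, with "score" (0 to 1); they miss things now and then, are a little off and sometimes report something else, mostly with a low value. They report only what shows in the picture. A call takes as long as a camera call.
- robot.regions_of(picture, name): "pixels" (480x640 bool, what is visible of it) and "location" ([row, column] in pixels, amid what is visible of it).
- robot.place_of(picture, name): "location" ([row, column] in pixels: a listed point, or the origin of a listed thing).
The state is a dict: "time_s": time; "joint_pos": joint angles; "dq": joint speeds; "joint_efforts": joint torques, N m; "ee_pos": TCP position; "tcp_rot": TCP orientation; "contact_force": force on the tool from outside, world axes, zero at the start; "torque": the same for the moment, N m; "opening": opening from 0.0 (shut) to 1.0 (fully open); "gripper_force": force on a finger pad.
Only numpy, scipy, OpenCV 4.12 (cv2) and the standard library are available. Lean on these libraries where they do the work, as an engineer would, in place of code of your own. Each camera call takes 0.05 s, during which the arm holds its last target. There are 200 camera calls.

## Working session

There is one attempt and no reset: what is moved stays moved. The work goes in short steps, Python scripts to look and compute and a tool call to move; the robot and the scene stay as the last step left them, time stands still between calls to the robot, and variables do not carry over. Pictures are saved under pics/ and viewed, at most 12 in all, crops included, and the job is handed in when it is done.

Besides the shell and the picture viewer there is one more tool, called after "Request:" by a JSON object that holds its "method" and its "body", one argument or row to a line. apply_moves: Moves the arm, as the interface text tells. Its arguments: {"type":"object","properties":{"rows":{"type":"array","items":{"type":"array"}},"grip_force":{"type":"number"}},"required":["rows"]}

```bash
mkdir -p pics; cat > h.py <<'E'
import numpy as np,cv2
from plant import robot
def snap(n,save=None):
    p=robot.snapshot(n)
    if save: cv2.imwrite('pics/'+save,cv2.cvtColor(p['image'],cv2.COLOR_RGB2BGR))
    return p
def world(p,mask=None):
    "world points (mm) of the pixels in mask"
    r,c=np.nonzero(mask&(p['range_z']>0)); z=p['range_z'][r,c]
    u=cv2.undistortPoints(np.stack([c,r],1).astype(np.float64)[:,None],p['camera_matrix'],np.array(p['dist']))[:,0]
    P=np.column_stack([u*z[:,None],z])
    R=cv2.Rodrigues(np.array(p['rvec'],float))[0]
    return (P-np.ravel(p['tvec']))@R
def atz(p,rc,z):
    u=cv2.undistortPoints(np.array([[[rc[1],rc[0]]]],float),p['camera_matrix'],np.array(p['dist']))[0,0]
    R=cv2.Rodrigues(np.array(p['rvec'],float))[0]; o=-R.T@np.ravel(p['tvec']); d=R.T@np.array([u[0],u[1],1])
    return o+d*(z-o[2])/d[2]
def rect(P):
    (c,s,a)=cv2.minAreaRect(P[:,:2].astype(np.float32)); return np.round(c,1),np.round(s,1),round(a,1)
E
python3 - <<'E'
from h import *
p=snap('top','top.png'); q=snap('scene','scene.png')
for n,z in [('large_cap',32),('small_cap',32),('tray',22),('large_pocket',13),('small_pocket',13),('ferrule_box',50),('spray_bottle',160),('driver',10)]:
    for d in robot.regions_of(p,n)[:2] if 'pocket' not in n else []:
        P=world(p,d['pixels']); 
        if len(P)<10: continue
        zt=np.percentile(P[:,2],95)
        print(n,round(d['score'],2),d['location'],'ztop',zt.round(1),rect(P),'top:',rect(P[P[:,2]>zt-6]))
    for d in robot.place_of(p,n)[:2]: print(' place',n,round(d['score'],2),d['location'],atz(p,d['location'],z).round(1))
print(robot.observe())
E
```

```text
large_cap 0.64 [253.0, 467.5] ztop 34.5 (array([ 570.5, -243. ]), array([42.5, 61.9]), 83.2) top: (array([ 570.6, -242.7]), array([41.8, 61.8]), 83.2)
 place large_cap 0.89 [251.7, 464.7] [ 574.2 -234.1   32. ]
small_cap 0.77 [258.3, 267.6] ztop 36.3 (array([572. , 237.6]), array([41.7, 47.2]), 83.3) top: (array([571.9, 234.4]), array([35.7, 46.6]), 82.4)
small_cap 0.39 [272.2, 353.2] ztop 26.2 (array([538.8,  31.1]), array([ 91.5, 206.1]), 83.6) top: (array([536. ,  32.3]), array([ 89.7, 199.5]), 83.6)
 place small_cap 0.71 [258.2, 273.6] [574.5 222.1  32. ]
tray 0.85 [271.5, 350.8] ztop 26.2 (array([539.4,  31. ]), array([ 96., 211.]), 83.5) top: (array([536.2,  32.2]), array([ 90., 200.]), 83.6)
 place tray 0.69 [274.9, 349.3] [529.4  42.8  22. ]
 place large_pocket 0.77 [296.0, 353.7] [479.7  34.2  13. ]
 place large_pocket 0.74 [170.3, 381.4] [793.9 -50.8  13. ]
 place small_pocket 0.57 [249.2, 357.2] [593.4  20.1  13. ]
ferrule_box 0.69 [166.4, 379.4] ztop 50.3 (array([801.7, -56.4]), array([101.9, 147.8]), 12.7) top: (array([800.4, -50. ]), array([101.8, 133. ]), 13.1)
 place 
[... 581 characters left out ...]
 7.72341339e+01, -1.16191231e+01]), 'dq': array([ 0.08277939, -0.00766382, -0.06972877, -0.04788689,  0.03329096,
        0.02220759]), 'joint_efforts': array([-6.95070412e-04, -4.45869148e+01, -2.90880615e+01, -5.26248132e-04,
        8.96556085e-04, -1.00209965e-05]), 'ee_pos': array([204.89343774, 510.41516138, 253.32661925]), 'tcp_rot': array([[-9.28009352e-01,  3.72556896e-01,  3.88782843e-05],
       [ 3.72556897e-01,  9.28009352e-01,  1.45466503e-05],
       [-3.06599566e-05,  2.79838005e-05, -9.99999999e-01]]), 'contact_force': array([ 1.00830465, -0.05946872, -0.50581511]), 'torque': array([-0.03625222,  0.01443165, -0.0418965 ]), 'gripper_force': 0.0, 'opening': 0.9998381605945708}
```

View pics/top.png

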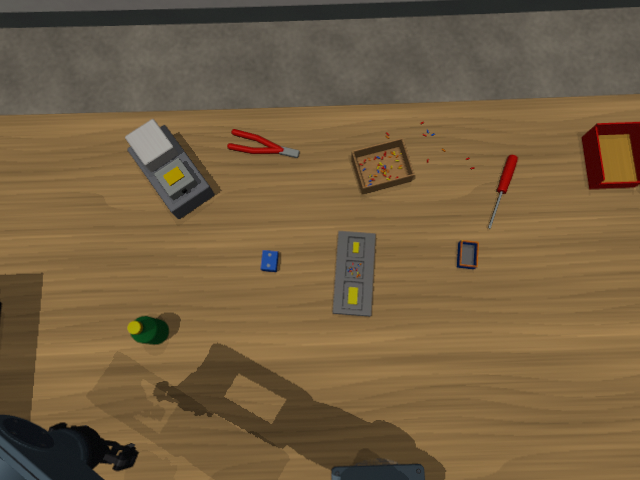

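View pics/scene.png

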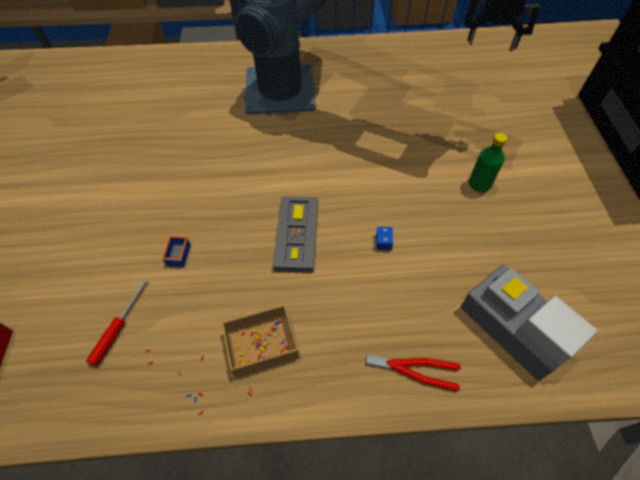

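Top view: the small cap is at about px (270,261), rim down. The large cap is at (467,255), rim up, and the tray is between them with its large pocket near the robot. I'll take the small cap first and stop above it for a wrist look.

```bash
cat >> h.py <<'E'
from scipy.spatial.transform import Rotation as Ro
def R(psi,t=0):
    "tool y level at heading psi; t = tilt of the fingers outward (deg)"
    a,b=np.radians([psi,t]); f=np.array([np.sin(a),-np.cos(a),0])
    y=np.array([np.cos(a),np.sin(a),0]); z=np.sin(b)*f+np.array([0,0,-np.cos(b)])
    return np.column_stack([np.cross(y,z),y,z])
def rel(pos,rot,base=None):
    "turn (rad) and shift (cm) from the present (or base) pose to TCP pos, rot"
    s=robot.observe(); p0,R0=base if base else (s['ee_pos'],s['tcp_rot'])
    print('turn',Ro.from_matrix(R0.T@rot).as_rotvec().round(3).tolist(),'shift',(R0.T@(np.array(pos)-p0)/10).round(2).tolist())
E
python3 - <<'E'
from h import *
rel([555,225,215],R(82.6))
E
```

```text
turn [0.0, 0.0, -0.253] shift [-43.12, -13.44, 3.83]
```

Request:
{"method": "apply_moves", "body": {
  "rows": [
    [[0, 0, -0.253], [-43.1, -13.4, 3.8], 1],
    [[0, 0, -0.253], [-43.1, -13.4, 3.8], 1],
    [[0, 0, -0.253], [-43.1, -13.4, 3.8], 1],
    [[0, 0, -0.253], [-43.1, -13.4, 3.8], 1],
    [[0, 0, -0.253], [-43.1, -13.4, 3.8], 1],
    [[0, 0, -0.253], [-43.1, -13.4, 3.8], 1],
    [[0, 0, -0.253], [-43.1, -13.4, 3.8], 1],
    [[0, 0, -0.253], [-43.1, -13.4, 3.8], 1],
    [[0, 0, -0.253], [-43.1, -13.4, 3.8], 1],
    [[0, 0, -0.253], [-43.1, -13.4, 3.8], 1],
    [[0, 0, -0.253], [-43.1, -13.4, 3.8], 1],
    [[0, 0, -0.253], [-43.1, -13.4, 3.8], 1],
    [[0, 0, -0.253], [-43.1, -13.4, 3.8], 1],
    [[0, 0, -0.253], [-43.1, -13.4, 3.8], 1],
    [[0, 0, -0.253], [-43.1, -13.4, 3.8], 1]
  ]
}}

```text
time_s: 2.05
ee_pos: [554.0, 226.4, 215.4]
tcp_rot: [[-0.992, 0.127, -0.001], [0.127, 0.992, 0.0], [0.001, 0.0, -1.0]]
contact_force: [-0.8, 0.3, 0.1]
opening: 1.002
gripper_force: 0.0
```

```bash
cat >> h.py <<'E'
def topface(p,name,h):
    for d in robot.regions_of(p,name)[:2]:
        P=world(p,d['pixels']); 
        if len(P)<30: continue
        zt=np.percentile(P[:,2],90); print(name,round(d['score'],2),d['location'],'ztop',zt.round(1),rect(P[P[:,2]>zt-h]))
def yellow(p):
    hsv=cv2.cvtColor(p['image'],cv2.COLOR_RGB2HSV); m=cv2.inRange(hsv,(24,150,110),(34,255,255))
    n,l,s,c=cv2.connectedComponentsWithStats(m)
    for i in range(1,n):
        if s[i,4]>150:
            cs,_=cv2.findContours((l==i).astype(np.uint8),cv2.RETR_EXTERNAL,cv2.CHAIN_APPROX_NONE)
            Q=np.array([atz(p,(q[0][1],q[0][0]),20) for q in cs[0]]); print('yellow',s[i,4],c[i].round(0),rect(Q))
E
python3 - <<'E'
from h import *
p=snap('wrist','w1.png'); topface(p,'small_cap',5); topface(p,'tray',5); yellow(p)
s=robot.observe(); print(s['time_s'],s['ee_pos'],s['joint_pos'].round(1))
q=snap('top'); yellow(q)
E
```

```text
small_cap 0.97 [234.2, 324.2] ztop 31.8 (array([570.2, 232.6]), array([35.9, 46.2]), 82.8)
tray 0.8 [217.0, 111.2] ztop 21.7 (array([535.4,  29.7]), array([ 92.6, 200.5]), 83.8)
2.2 [553.96931747 226.71796288 215.75990802] [ 11.6  21.3  84.2   0.   74.5 -71.2]
yellow 212 [173. 176.] (array([796.1, 470.4]), array([32.1, 43.8]), 35.4)
```

View pics/w1.png

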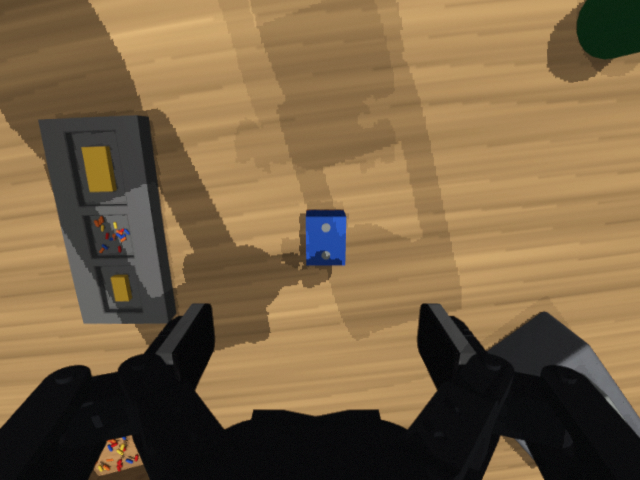

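Wrist view: small cap at px (325,238), clear of everything, tray at left with its large block (97,168) and small block (120,289). Next I'll measure the blocks and work out the descent.

```bash
sed -i 's/(24,150,110)/(16,130,70)/' h.py; python3 - <<'E'
from h import *
p=snap('wrist'); yellow(p)
rel([570.4,232.7,34],R(82.8))
E
```

```text
yellow 1231 [ 98. 168.] (array([480.8,  38. ]), array([25.7, 40.5]), 83.6)
yellow 449 [120. 287.] (array([596.2,  25.4]), array([17.8, 28.1]), 83.4)
yellow 218 [114. 453.] (array([804.8, -50.8]), array([23.3, 51.5]), 44.4)
turn [0.0, 0.0, -0.001] shift [-1.51, 0.82, 18.18]
```

Request:
{"method": "apply_moves", "body": {
  "rows": [
    [[0, 0, 0], [-1.5, 0.8, 6], 1],
    [[0, 0, 0], [-1.5, 0.8, 10], 1],
    [[0, 0, 0], [-1.5, 0.8, 14], 1],
    [[0, 0, 0], [-1.5, 0.8, 17], 1],
    [[0, 0, 0], [-1.5, 0.8, 18.2], 1],
    [[0, 0, 0], [-1.5, 0.8, 18.2], 1],
    [[0, 0, 0], [-1.5, 0.8, 18.2], 0.3],
    [[0, 0, 0], [-1.5, 0.8, 18.2], 0.2],
    [[0, 0, 0], [-1.5, 0.8, 18.2], 0.2],
    [[0, 0, 0], [-1.5, 0.8, 18.2], 0.2],
    [[0, 0, 0], [-1.5, 0.8, 18.2], 0.2],
    [[0, 0, 0], [-1.5, 0.8, 18.2], 0.2],
    [[0, 0, 0], [-1.5, 0.8, 18.2], 0.2],
    [[0, 0, 0], [-1.5, 0.8, 18.2], 0.2]
  ],
  "grip_force": 35
}}

```text
time_s: 3.47
ee_pos: [572.4, 231.9, 35.8]
tcp_rot: [[-0.992, 0.128, 0.004], [0.128, 0.992, 0.001], [-0.004, 0.002, -1.0]]
contact_force: [-0.5, -0.0, 5.6]
opening: 0.416
gripper_force: 35.8
```

```bash
python3 - <<'E'
from h import *
s=robot.observe();print(s['ee_pos'],s['opening'],s['gripper_force'])
rel([470,125,150],R(83.6)); rel([470,115,150],R(83.6))
E
```

```text
[572.40647728 231.9164139   35.77492663] 0.41572844218060656 35.827197432518005
turn [0.002, 0.004, -0.017] shift [8.74, -11.9, -11.48]
turn [0.002, 0.004, -0.017] shift [8.61, -12.89, -11.48]
```

```bash
python3 - <<'E'
from h import *
p=snap('wrist'); topface(p,'small_cap',5)
rel([596.5,23.5,120],R(83.6))
E
```

```text
small_cap 0.73 [310.2, 316.1] ztop 31.7 (array([570.2, 231.2]), array([36.3, 47. ]), 82.5)
turn [0.002, 0.004, -0.017] shift [-5.1, -20.34, -8.43]
```

Request:
{"method": "apply_moves", "body": {
  "rows": [
    [[0, 0, 0], [0, 0, -4], 0.2],
    [[0, 0, 0], [0, 0, -8.4], 0.2],
    [[0, 0, -0.017], [-1, -4, -8.4], 0.2],
    [[0, 0, -0.017], [-2, -8, -8.4], 0.2],
    [[0, 0, -0.017], [-3, -12, -8.4], 0.2],
    [[0, 0, -0.017], [-4, -16, -8.4], 0.2],
    [[0, 0, -0.017], [-5.1, -20, -8.4], 0.2],
    [[0, 0, -0.017], [-5.1, -20.3, -8.4], 0.2],
    [[0, 0, -0.017], [-5.1, -20.3, -8.4], 0.2],
    [[0, 0, -0.017], [-5.1, -20.3, -8.4], 0.2]
  ]
}}

```text
time_s: 4.4
ee_pos: [595.3, 23.5, 117.8]
tcp_rot: [[-0.994, 0.113, 0.0], [0.113, 0.994, 0.0], [-0.0, 0.001, -1.0]]
contact_force: [-0.1, -1.0, -0.9]
opening: 0.414
gripper_force: 35.5
```

```bash
python3 - <<'E'
from h import *
p=snap('wrist','w2.png'); topface(p,'small_cap',5); topface(p,'tray',4); yellow(p)
s=robot.observe(); print(s['time_s'],s['ee_pos'],s['opening'],s['contact_force'])
E
```

```text
small_cap 0.79 [309.4, 316.6] ztop 113.7 (array([593.1,  22.5]), array([36.9, 47.3]), 83.4)
tray 0.56 [125.5, 317.3] ztop 21.6 (array([538.2,  29.5]), array([ 90.9, 181.2]), 83.7)
yellow 2993 [316.  63.] (array([481.2,  35.8]), array([22., 40.]), 83.8)
yellow 247 [317. 242.] (array([586.4,  24.3]), array([13.6,  7.4]), 83.5)
yellow 158 [173. 460.] (array([ 761.5, -119.4]), array([13.2, 37.9]), 37.3)
4.55 [595.0954462   25.19183485 117.5181845 ] 0.41251344702921783 [ 0.3209562   0.63864988 -0.14824164]
```

View pics/w2.png

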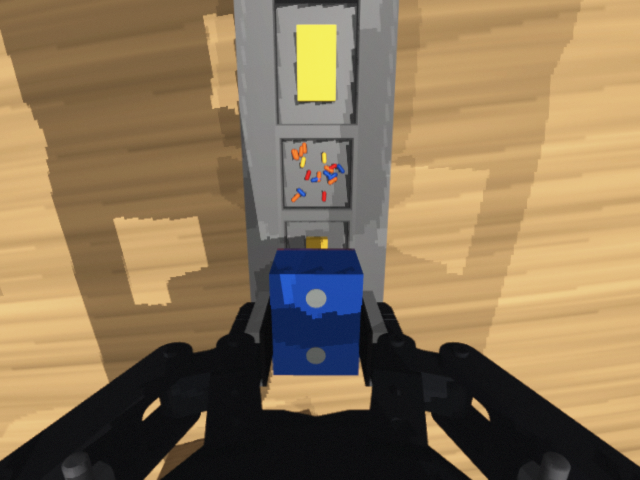

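Wrist view: cap held squarely at (316,315), large block clear at (316,63), small pocket mostly hidden. I'll step forward 7 cm and lower to see the small pocket fully.

Request:
{"method": "apply_moves", "body": {
  "rows": [
    [[0, 0, 0], [-3.5, 0, 2], 0.2],
    [[0, 0, 0], [-7, 0, 4], 0.2],
    [[0, 0, 0], [-7, 0, 4], 0.2],
    [[0, 0, 0], [-7, 0, 4], 0.2],
    [[0, 0, 0], [-7, 0, 4], 0.2]
  ]
}}

```text
time_s: 4.97
ee_pos: [664.1, 17.3, 76.7]
tcp_rot: [[-0.994, 0.11, -0.002], [0.11, 0.994, 0.0], [0.002, 0.0, -1.0]]
contact_force: [-0.7, 0.2, -0.5]
opening: 0.41
gripper_force: 35.5
```

```bash
python3 - <<'E'
from h import *
p=snap('wrist','w3.png'); topface(p,'small_cap',4); topface(p,'tray',4); yellow(p)
s=robot.observe(); print(s['time_s'],s['ee_pos'],s['opening'],s['contact_force'])
E
```

```text
small_cap 0.85 [312.6, 316.3] ztop 72.6 (array([662.1,  16.7]), array([36.2, 47.4]), 83.4)
tray 0.61 [110.3, 313.6] ztop 21.6 (array([582.5,  24.5]), array([ 90.9, 105.4]), 83.4)
yellow 1540 [313. 153.] (array([597.5,  22.6]), array([13.7, 25.4]), 84.2)
5.1167 [664.65551027  16.61377632  79.08474126] 0.4133839933885979 [ 0.37402482 -0.28002481 -0.81499426]
```

View pics/w3.png

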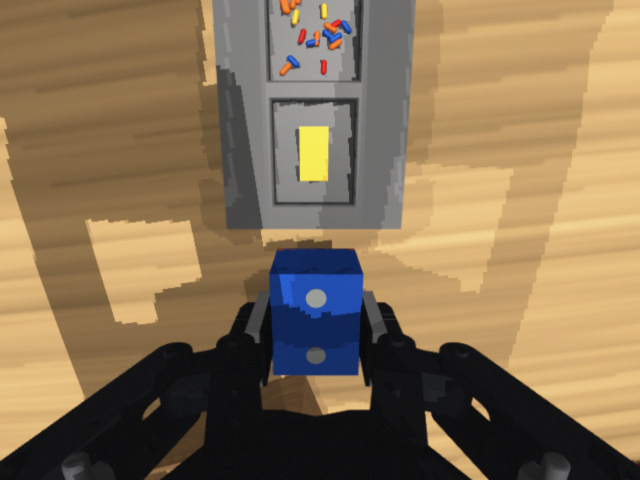

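Small block at (313,153), i.e. world (597.5, 22.6). I'll shift over it and lower to just above the tray top.

Request:
{"method": "apply_moves", "body": {
  "rows": [
    [[0, 0, 0], [3.5, -0.06, 0], 0.2],
    [[0, 0, 0], [6.5, -0.12, 0], 0.2],
    [[0, 0, 0], [6.5, -0.12, 0], 0.2],
    [[0, 0, 0], [6.5, -0.12, 0.8], 0.2],
    [[0, 0, 0], [6.5, -0.12, 1.5], 0.2],
    [[0, 0, 0], [6.5, -0.12, 1.5], 0.2],
    [[0, 0, 0], [6.5, -0.12, 1.5], 0.2],
    [[0, 0, 0], [6.5, -0.12, 1.5], 0.2]
  ]
}}

```text
time_s: 5.78
ee_pos: [601.0, 21.7, 62.3]
tcp_rot: [[-0.994, 0.112, 0.001], [0.112, 0.994, -0.0], [-0.001, -0.0, -1.0]]
contact_force: [0.4, 0.6, -1.3]
opening: 0.415
gripper_force: 35.5
```

```bash
python3 - <<'E'
from h import *
p=snap('wrist','w4.png'); topface(p,'small_cap',4); topface(p,'tray',4); yellow(p)
s=robot.observe(); print(s['time_s'],s['ee_pos'],s['contact_force'])
E
```

```text
small_cap 0.81 [311.0, 315.1] ztop 58.2 (array([599. ,  21.1]), array([36.1, 47.6]), 83.8)
tray 0.67 [131.3, 322.6] ztop 21.6 (array([548.1,  28.4]), array([ 91.1, 152.4]), 83.5)
yellow 3985 [319.  37.] (array([487.3,  35. ]), array([21.9, 28.6]), 83.6)
5.9333 [600.72235236  21.74502776  62.35099561] [-0.52219854 -0.6752297  -0.47152762]
```

Request:
{"method": "apply_moves", "body": {
  "rows": [
    [[0, 0, 0], [0.18, 0.1, 0], 0.2],
    [[0, 0, 0], [0.18, 0.1, 0.2], 0.2],
    [[0, 0, 0], [0.18, 0.1, 0.4], 0.2],
    [[0, 0, 0], [0.18, 0.1, 0.6], 0.2],
    [[0, 0, 0], [0.18, 0.1, 0.7], 0.2],
    [[0, 0, 0], [0.18, 0.1, 0.7], 0.2],
    [[0, 0, 0], [0.18, 0.1, 0.7], 0.2]
  ]
}}

```text
time_s: 6.52
ee_pos: [598.4, 23.1, 55.1]
tcp_rot: [[-0.994, 0.112, -0.0], [0.112, 0.994, 0.0], [0.0, 0.0, -1.0]]
contact_force: [-0.2, 0.0, -1.2]
opening: 0.414
gripper_force: 35.5
```

Request:
{"method": "apply_moves", "body": {
  "rows": [
    [[0, 0, 0], [0, 0, 0.2], 0.2],
    [[0, 0, 0], [0, 0, 0.35], 0.2],
    [[0, 0, 0], [0, 0, 0.5], 0.2],
    [[0, 0, 0], [0, 0, 0.6], 0.2],
    [[0, 0, 0], [0, 0, 0.6], 0.2],
    [[0, 0, 0], [0, 0, 0.6], 0.2]
  ]
}}

```text
time_s: 7.02
ee_pos: [598.4, 23.1, 49.2]
tcp_rot: [[-0.994, 0.112, -0.0], [0.112, 0.994, 0.0], [0.0, 0.0, -1.0]]
contact_force: [-0.2, 0.4, -1.2]
opening: 0.414
gripper_force: 35.5
```

Request:
{"method": "apply_moves", "body": {
  "rows": [
    [[0, 0, 0], [0, 0, 0.07], 0.2],
    [[0, 0, 0], [0, 0, 0.1], 0.2],
    [[0, 0, 0], [0, 0, 0.1], 0.45],
    [[0, 0, 0], [0, 0, 0.1], 0.55],
    [[0, 0, 0], [0, 0, 0.1], 0.7],
    [[0, 0, 0], [0, 0, 0.1], 0.7],
    [[0, 0, 0], [0, 0, 0.1], 0.9],
    [[0, 0, 0], [0, 0, -2], 1],
    [[0, 0, 0], [0, 0, -6], 1],
    [[0, 0, 0], [0, 0, -10], 1],
    [[0, 0, 0], [0, 0, -14], 1],
    [[0, 0, 0], [0, 0, -14], 1]
  ]
}}

```text
time_s: 8.02
ee_pos: [603.0, 22.6, 198.5]
tcp_rot: [[-0.994, 0.111, 0.015], [0.111, 0.994, -0.002], [-0.015, -0.0, -1.0]]
contact_force: [1.3, 0.0, 0.3]
opening: 0.997
gripper_force: 0.0
```

```bash
python3 - <<'E'
from h import *
p=snap('wrist'); topface(p,'small_cap',4); topface(p,'tray',4); yellow(p)
s=robot.observe(); print(s['time_s'],s['ee_pos'],s['contact_force'])
rel([560,-238,195],R(83.2))
E
```

```text
small_cap 0.66 [218.8, 317.5] ztop 44.7 (array([596.4,  22.5]), array([35.9, 46.5]), 83.7)
tray 0.75 [111.0, 316.1] ztop 21.7 (array([535.2,  29.8]), array([ 90.7, 200.8]), 83.7)
yellow 1615 [316.  69.] (array([481.3,  35.6]), array([22. , 40.2]), 83.6)
yellow 582 [301. 393.] (array([782.9, -15.7]), array([42.9, 41.8]), 31.9)
yellow 517 [238. 408.] (array([794.7, -81.1]), array([36.3, 43.7]), 15.0)
8.1667 [598.47180512  23.06340885 189.59681009] [ 0.84773108  0.71766851 -0.61009733]
turn [-0.0, 0.001, 0.007] shift [0.91, -26.37, -0.54]
```

Small cap is home: its top is at 44.7 mm against 45 nominal. Now the large one.

Request:
{"method": "apply_moves", "body": {
  "rows": [
    [[0, 0, 0.007], [0.2, -4, -0.5], 1],
    [[0, 0, 0.007], [0.4, -8, -0.5], 1],
    [[0, 0, 0.007], [0.6, -12, -0.5], 1],
    [[0, 0, 0.007], [0.8, -16, -0.5], 1],
    [[0, 0, 0.007], [0.9, -20, -0.5], 1],
    [[0, 0, 0.007], [0.9, -24, -0.5], 1],
    [[0, 0, 0.007], [0.9, -26.4, -0.5], 1],
    [[0, 0, 0.007], [0.9, -26.4, -0.5], 1],
    [[0, 0, 0.007], [0.9, -26.4, -0.5], 1],
    [[0, 0, 0.007], [0.9, -26.4, -0.5], 1]
  ]
}}

```text
time_s: 9.0
ee_pos: [559.3, -237.4, 192.4]
tcp_rot: [[-0.993, 0.119, -0.003], [0.119, 0.993, 0.003], [0.003, 0.002, -1.0]]
contact_force: [0.3, -0.5, 0.7]
opening: 0.999
gripper_force: 0.0
```

```bash
python3 - <<'E'
from h import *
p=snap('wrist'); topface(p,'large_cap',5)
s=robot.observe(); print(s['time_s'],s['ee_pos'],s['joint_pos'].round(1))
E
```

```text
large_cap 0.85 [238.1, 309.1] ztop 31.2 (array([ 569.9, -245. ]), array([41.8, 62.6]), 81.5)
large_cap 0.59 [150.4, 598.4] ztop 21.5 (array([534.6,  25.5]), array([ 85.8, 200.8]), 84.0)
9.1 [ 559.89201563 -236.66244085  193.32026318] [ -33.4   23.3   84.5    0.    72.4 -116.7]
```

```bash
python3 - <<'E'
from h import *
G=np.array([570,-244.5,25]); r=R(82,45)
rel(G-100*r[:,2],r)
print(Ro.from_matrix(R(82,45).T@R(82,-45)).as_rotvec(), r.T@[0,0,1])
E
```

```text
turn [0.01, -0.787, 0.021] shift [5.96, -0.52, 9.77]
[5.28296046e-18 1.57079633e+00 0.00000000e+00] [-0.70710678  0.         -0.70710678]
```

Request:
{"method": "apply_moves", "body": {
  "rows": [
    [[0, -0.12, 0.02], [2, -0.5, 2], 1],
    [[0, -0.24, 0.02], [4, -0.5, 4], 1],
    [[0, -0.36, 0.02], [6, -0.5, 6], 1],
    [[0.01, -0.48, 0.02], [6, -0.5, 8], 1],
    [[0.01, -0.6, 0.02], [6, -0.5, 9.8], 1],
    [[0.01, -0.72, 0.02], [6, -0.5, 9.8], 1],
    [[0.01, -0.787, 0.021], [6, -0.5, 9.8], 1],
    [[0.01, -0.787, 0.021], [6, -0.5, 9.8], 1],
    [[0.01, -0.787, 0.021], [6, -0.5, 9.8], 1],
    [[0.01, -0.787, 0.021], [6, -0.5, 9.8], 1],
    [[0.01, -0.787, 0.021], [6, -0.5, 9.8], 1]
  ]
}}

```text
time_s: 10.02
ee_pos: [532.8, -221.8, 173.6]
tcp_rot: [[-0.746, 0.16, 0.646], [0.122, 0.987, -0.103], [-0.654, 0.002, -0.756]]
contact_force: [-0.1, -0.9, 1.2]
opening: 1.0
gripper_force: 0.0
```

```bash
python3 - <<'E'
from h import *
p=snap('wrist','w5.png'); topface(p,'large_cap',5)
s=robot.observe(); print(s['time_s'],s['ee_pos'],s['joint_pos'].round(1))
rel(np.array([570,-244.5,25]),R(82,45))
E
```

```text
large_cap 0.8 [138.3, 291.6] ztop 31.1 (array([ 569.6, -245.4]), array([42.3, 63.2]), 80.9)
10.1167 [ 532.56166088 -222.29710513  173.01686477] [ -48.     7.8  123.5   60.5   28.1 -178.6]
turn [-0.013, -0.073, -0.018] shift [6.6, -1.62, 13.85]
```

View pics/w5.png

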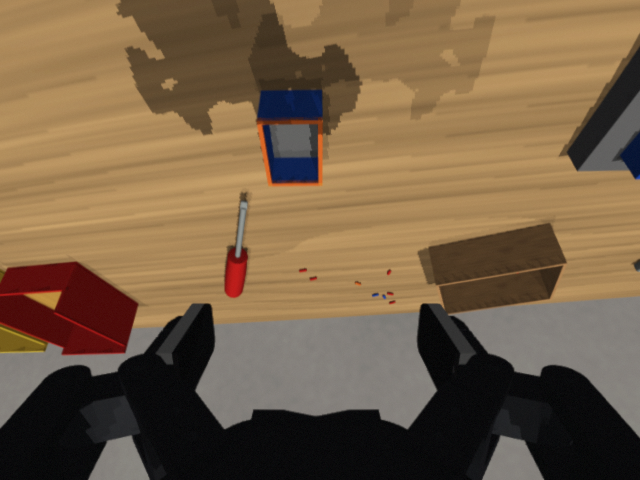

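Wrist view: cap at px (291,140), orange rim up; the approach stalled because joint 6 hit its limit. I'll take the half-turned grasp instead by rotating +180° about the tool axis.

Request:
{"method": "apply_moves", "body": {
  "rows": [
    [[0, 0, 0.12], [0, 0, 0], 1],
    [[0, 0, 0.24], [0, 0, 0], 1],
    [[0, 0, 0.36], [0, 0, 0], 1],
    [[0, 0, 0.48], [0, 0, 0], 1],
    [[0, 0, 0.6], [0, 0, 0], 1],
    [[0, 0, 0.72], [0, 0, 0], 1],
    [[0, 0, 0.84], [0, 0, 0], 1],
    [[0, 0, 0.96], [0, 0, 0], 1],
    [[0, 0, 1.08], [0, 0, 0], 1],
    [[0, 0, 1.2], [0, 0, 0], 1],
    [[0, 0, 1.32], [0, 0, 0], 1],
    [[0, 0, 1.44], [0, 0, 0], 1],
    [[0, 0, 1.56], [0, 0, 0], 1],
    [[0, 0, 1.68], [0, 0, 0], 1],
    [[0, 0, 1.8], [0, 0, 0], 1],
    [[0, 0, 1.92], [0, 0, 0], 1],
    [[0, 0, 2.04], [0, 0, 0], 1],
    [[0, 0, 2.16], [0, 0, 0], 1],
    [[0, 0, 2.28], [0, 0, 0], 1],
    [[0, 0, 2.4], [0, 0, 0], 1]
  ]
}}

```text
time_s: 11.78
ee_pos: [531.7, -222.6, 171.0]
tcp_rot: [[0.664, 0.382, 0.643], [0.569, -0.816, -0.102], [0.486, 0.434, -0.759]]
contact_force: [0.1, 0.0, -0.5]
opening: 0.997
gripper_force: 0.0
```

```bash
python3 - <<'E'
from h import *
s=robot.observe(); print(s['time_s'],s['ee_pos'],s['joint_pos'].round(1))
r=R(-98.5,-45); rel(np.array([570,-245,25])-100*r[:,2],r)
E
```

```text
11.7833 [ 531.73573701 -222.58134021  171.00516687] [-48.1   8.  123.6  60.5  28.1 -40.7]
turn [-0.022, 0.075, 0.721] shift [-6.44, -3.5, 3.8]
```

Request:
{"method": "apply_moves", "body": {
  "rows": [
    [[0, 0.01, 0.12], [-1, -0.6, 0.6], 1],
    [[0, 0.02, 0.24], [-2, -1.2, 1.2], 1],
    [[-0.01, 0.04, 0.36], [-3, -1.8, 1.8], 1],
    [[-0.01, 0.05, 0.48], [-4, -2.4, 2.4], 1],
    [[-0.02, 0.06, 0.6], [-5, -3, 3], 1],
    [[-0.02, 0.075, 0.72], [-6.4, -3.5, 3.8], 1],
    [[-0.02, 0.075, 0.72], [-6.4, -3.5, 3.8], 1],
    [[-0.02, 0.075, 0.72], [-6.4, -3.5, 3.8], 1],
    [[-0.02, 0.075, 0.72], [-6.4, -3.5, 3.8], 1],
    [[-0.02, 0.075, 0.72], [-6.4, -3.5, 3.8], 1]
  ]
}}

```text
time_s: 12.62
ee_pos: [501.1, -235.0, 97.4]
tcp_rot: [[0.7, -0.14, 0.7], [-0.094, -0.99, -0.104], [0.708, 0.006, -0.706]]
contact_force: [-0.4, 0.1, 0.1]
opening: 1.001
gripper_force: 0.0
```

```bash
python3 - <<'E'
from h import *
p=snap('wrist'); topface(p,'large_cap',5)
s=robot.observe(); print(s['time_s'],s['ee_pos'],s['joint_pos'].round(1))
rel(np.array([570,-245,25]),R(-98.5,-45))
E
```

```text
large_cap 0.57 [262.7, 313.9] ztop 31.3 (array([ 570.2, -245.1]), array([41.9, 62.6]), 81.5)
large_cap 0.23 [78.7, 398.7] ztop 24.4 (array([ 771.8, -363.6]), array([ 21.3, 100.5]), 66.8)
12.7167 [ 501.0614111  -234.85129942   97.50168402] [-56.1  17.2 133.2  97.2  31.8 -46.8]
turn [-0.001, -0.002, 0.009] shift [-0.22, -0.01, 10.05]
```

Request:
{"method": "apply_moves", "body": {
  "rows": [
    [[0, 0, 0.009], [-0.2, 0, 3], 1],
    [[0, 0, 0.009], [-0.2, 0, 6], 1],
    [[0, 0, 0.009], [-0.2, 0, 8.5], 1],
    [[0, 0, 0.009], [-0.2, 0, 10], 1],
    [[0, 0, 0.009], [-0.2, 0, 10], 1],
    [[0, 0, 0.009], [-0.2, 0, 10], 1]
  ],
  "grip_force": 40
}}

```text
time_s: 13.22
ee_pos: [569.4, -244.2, 24.3]
tcp_rot: [[0.699, -0.147, 0.7], [-0.106, -0.989, -0.102], [0.707, -0.003, -0.707]]
contact_force: [0.3, 0.6, 1.1]
opening: 1.0
gripper_force: 0.0
```

Request:
{"method": "apply_moves", "body": {
  "rows": [
    [[0, 0, 0], [0.14, 0, -0.14], 0.5],
    [[0, 0, 0], [0.14, 0, -0.14], 0.3],
    [[0, 0, 0], [0.14, 0, -0.14], 0.3],
    [[0, 0, 0], [0.14, 0, -0.14], 0.3],
    [[0, 0, 0], [0.14, 0, -0.14], 0.3],
    [[0, 0, 0], [0.14, 0, -0.14], 0.3],
    [[0, 0, 0], [0.14, 0, -0.14], 0.3],
    [[0, 0, 0], [0.14, 0, -0.14], 0.3],
    [[0, 0, 0], [0.14, 0, -0.14], 0.3]
  ]
}}

```text
time_s: 13.97
ee_pos: [569.1, -245.3, 27.6]
tcp_rot: [[0.697, -0.149, 0.701], [-0.107, -0.989, -0.104], [0.709, -0.002, -0.705]]
contact_force: [-4.1, 0.5, 6.5]
opening: 0.484
gripper_force: 41.2
```

Request:
{"method": "apply_moves", "body": {
  "rows": [
    [[0, 0, 0], [2, 0, -2], 0.3],
    [[0, 0, 0], [4, 0, -4], 0.3],
    [[0, -0.12, 0], [4, 0, -4], 0.3],
    [[0, -0.24, 0], [4, 0, -4], 0.3],
    [[0, -0.36, 0], [4, 0, -4], 0.3],
    [[0, -0.48, 0], [4, 0, -4], 0.3],
    [[0, -0.6, 0], [4, 0, -4], 0.3],
    [[0, -0.72, 0], [4, 0, -4], 0.3],
    [[0, -0.84, 0], [4, 0, -4], 0.3],
    [[0, -0.96, 0], [4, 0, -4], 0.3],
    [[0, -1.08, 0], [4, 0, -4], 0.3],
    [[0, -1.2, 0], [4, 0, -4], 0.3],
    [[0, -1.32, 0], [4, 0, -4], 0.3],
    [[0, -1.44, 0], [4, 0, -4], 0.3],
    [[0, -1.57, 0], [4, 0, -4], 0.3],
    [[0, -1.57, 0], [4, 0, -4], 0.3],
    [[0, -1.57, 0], [4, 0, -4], 0.3],
    [[0, -1.57, 0], [4, 0, -4], 0.3]
  ]
}}

```text
time_s: 15.47
ee_pos: [569.3, -245.2, 84.0]
tcp_rot: [[0.788, -0.149, -0.597], [-0.115, -0.989, 0.096], [-0.605, -0.007, -0.797]]
contact_force: [-0.1, -0.9, -1.9]
opening: 0.489
gripper_force: 41.0
```

```bash
python3 - <<'E'
from h import *
s=robot.observe(); print(s['time_s'],s['ee_pos'],s['joint_pos'].round(1),s['opening'])
p=snap('scene','s2.png'); cv2.imwrite('pics/s2c.png',cv2.resize(cv2.cvtColor(p['image'][120:360,60:380],cv2.COLOR_RGB2BGR),(800,600)))
rel(np.array([560,-244,34]),R(-98.5,45))
E
```

```text
15.4667 [ 569.33951691 -245.215255     84.0408684 ] [-27.6  52.8  56.3 -11.6 106.3  71.1] 0.4889566430381346
turn [-0.009, -0.118, 0.007] shift [1.97, 0.19, 3.84]
```

View pics/s2c.png

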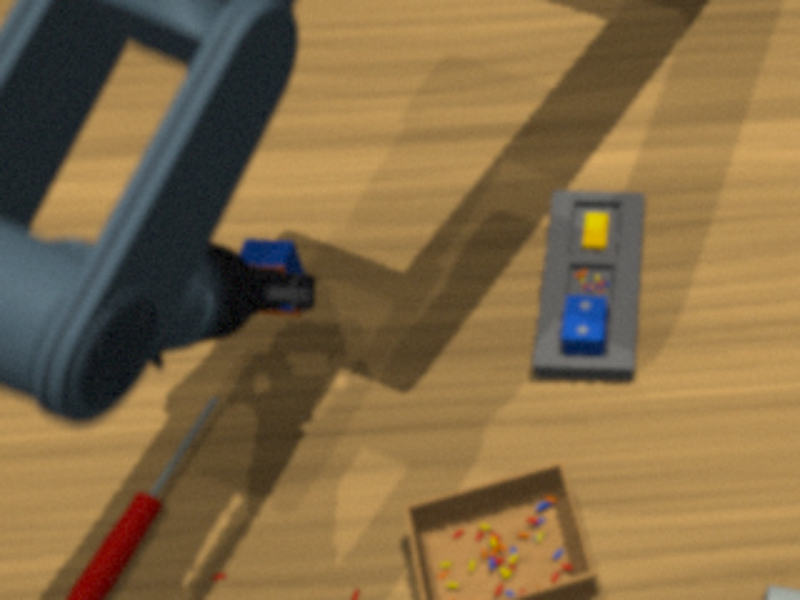

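Request:
{"method": "apply_moves", "body": {
  "rows": [
    [[0, -0.118, 0], [0, 0, 0], 0.3],
    [[0, -0.118, 0], [0.9, 0, 1.2], 0.3],
    [[0, -0.118, 0], [1.8, 0, 2.4], 0.3],
    [[0, -0.118, 0], [2.6, 0, 3.5], 0.3],
    [[0, -0.118, 0], [2.8, 0, 3.7], 0.3],
    [[0, -0.118, 0], [2.8, 0, 3.7], 0.3],
    [[0, -0.118, 0], [2.8, 0, 3.7], 0.3]
  ]
}}

```text
time_s: 16.1
ee_pos: [569.4, -245.2, 38.5]
tcp_rot: [[0.718, -0.149, -0.68], [-0.103, -0.989, 0.108], [-0.689, -0.008, -0.725]]
contact_force: [-0.2, 0.0, -0.8]
opening: 0.488
gripper_force: 41.0
```

Request:
{"method": "apply_moves", "body": {
  "rows": [
    [[0, -0.023, 0], [0.2, 0, 0.2], 0.3],
    [[0, -0.023, 0], [0.35, 0, 0.35], 0.3],
    [[0, -0.023, 0], [0.42, 0, 0.42], 0.3],
    [[0, -0.023, 0], [0.42, 0, 0.42], 0.3],
    [[0, -0.023, 0], [0.42, 0, 0.42], 0.3]
  ]
}}

```text
time_s: 16.52
ee_pos: [569.8, -245.0, 33.5]
tcp_rot: [[0.7, -0.149, -0.698], [-0.101, -0.989, 0.11], [-0.707, -0.007, -0.707]]
contact_force: [1.3, 0.8, 9.4]
opening: 0.484
gripper_force: 41.9
```

Contact at 33.5 mm, so it's standing on its end. Release and back off along the tool axis.

Request:
{"method": "apply_moves", "body": {
  "rows": [
    [[0, 0, 0], [0, 0, 0], 0.55],
    [[0, 0, 0], [0, 0, 0], 0.65],
    [[0, 0, 0], [0, 0, 0], 0.8],
    [[0, 0, 0], [0, 0, 0], 1],
    [[0, 0, 0], [0, 0, 0], 1],
    [[0, 0, 0], [0, 0, -2], 1],
    [[0, 0, 0], [0, 0, -5], 1],
    [[0, 0, 0], [0, 0, -9], 1],
    [[0, 0, 0], [-2, 0, -13], 1],
    [[0, 0, 0], [-2, 0, -13], 1],
    [[0, 0, 0], [-2, 0, -13], 1]
  ]
}}

```text
time_s: 17.43
ee_pos: [647.9, -257.6, 139.5]
tcp_rot: [[0.704, -0.148, -0.694], [-0.101, -0.989, 0.108], [-0.703, -0.006, -0.712]]
contact_force: [-0.7, 0.8, 1.0]
opening: 0.999
gripper_force: 0.0
```

```bash
python3 - <<'E'
from h import *
p=snap('wrist','w6.png'); topface(p,'large_cap',4); 
s=robot.observe(); print(s['time_s'],s['ee_pos'],s['joint_pos'].round(1))
q=snap('scene'); topface(q,'large_cap',6)
E
```

```text
large_cap 0.63 [222.1, 316.0] ztop 60.7 (array([ 558.9, -244.1]), array([41.7, 34.5]), 81.8)
17.5333 [ 645.95744972 -257.04494401  135.76939616] [-25.4  67.3  22.2 -15.9 133.2  66.6]
large_cap 0.68 [241.9, 180.2] ztop 62.3 (array([ 611.8, -227.4]), array([152.2,  48.7]), 13.9)
```

View pics/w6.png

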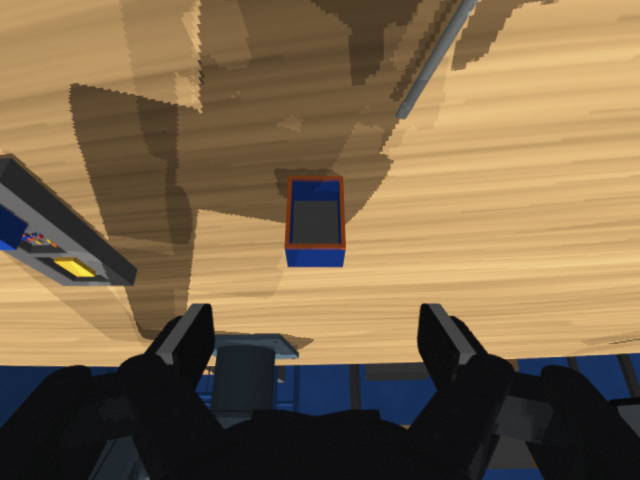

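Wrist view: cap standing on end at px (316,222), orange rim facing the camera (away from the robot). Now I'll swing over to the robot-side tilt for the second quarter turn.

```bash
python3 - <<'E'
from h import *
rel([570,-246,225],R(-98.4,0)); r=R(-98.4,-45); rel(np.array([552,-243,40])-100*r[:,2],r); rel([480,-233,190],r)
E
```

```text
turn [-0.01, 0.79, 0.001] shift [-11.76, -0.04, -0.95]
turn [-0.011, 1.575, -0.003] shift [-9.9, 0.06, 13.41]
turn [-0.011, 1.575, -0.003] shift [-15.67, 0.04, 7.97]
```

Request:
{"method": "apply_moves", "body": {
  "rows": [
    [[0, 0.11, 0], [-3, 0, -0.3], 1],
    [[0, 0.22, 0], [-6, 0, -0.5], 1],
    [[0, 0.33, 0], [-9, 0, -0.7], 1],
    [[0, 0.44, 0], [-11.7, 0, -0.9], 1],
    [[0, 0.55, 0], [-12.5, 0, 0.8], 1],
    [[0, 0.66, 0], [-13.2, 0, 2.5], 1],
    [[0, 0.77, 0], [-13.9, 0, 4.2], 1],
    [[0, 0.88, 0], [-14.5, 0, 5.5], 1],
    [[0, 0.99, 0], [-15.1, 0, 6.8], 1],
    [[0, 1.1, 0], [-15.7, 0, 8], 1],
    [[-0.01, 1.21, 0], [-15.7, 0, 8], 1],
    [[-0.01, 1.32, 0], [-15.7, 0, 8], 1],
    [[-0.01, 1.43, 0], [-15.7, 0, 8], 1],
    [[-0.01, 1.54, 0], [-15.7, 0, 8], 1],
    [[-0.01, 1.575, 0], [-13.7, 0, 10], 1],
    [[-0.01, 1.575, 0], [-11.7, 0, 12], 1],
    [[-0.01, 1.575, 0], [-9.9, 0.06, 13.4], 1],
    [[-0.01, 1.575, 0], [-9.9, 0.06, 13.4], 1],
    [[-0.01, 1.575, 0], [-9.9, 0.06, 13.4], 1],
    [[-0.01, 1.575, 0], [-9.9, 0.06, 13.4], 1]
  ]
}}

```text
time_s: 19.3
ee_pos: [480.4, -230.6, 108.0]
tcp_rot: [[0.701, -0.151, 0.697], [-0.111, -0.989, -0.103], [0.705, -0.005, -0.709]]
contact_force: [-0.7, 1.3, 0.3]
opening: 1.004
gripper_force: 0.0
```

```bash
python3 - <<'E'
from h import *
s=robot.observe(); print(s['time_s'],s['ee_pos'],s['joint_pos'].round(1))
p=snap('wrist'); topface(p,'large_cap',4)
rel([552,-243,40],R(-98.4,-45))
E
```

```text
19.3 [ 480.42897695 -230.62176641  107.9820765 ] [-58.8  14.1 135.   92.2  32.9 -42.8]
large_cap 0.96 [241.6, 317.9] ztop 61.7 (array([ 558.4, -244. ]), array([42. , 34.2]), 81.6)
turn [-0.0, -0.001, -0.004] shift [-0.04, 0.09, 10.01]
```

Request:
{"method": "apply_moves", "body": {
  "rows": [
    [[0, 0, 0], [0, 0.09, 3.5], 1],
    [[0, 0, 0], [0, 0.09, 7], 1],
    [[0, 0, 0], [0, 0.09, 9], 1],
    [[0, 0, 0], [0, 0.09, 10], 1],
    [[0, 0, 0], [0, 0.09, 10], 1],
    [[0, 0, 0], [0, 0.09, 10], 1],
    [[0, 0, 0], [0, 0.09, 10], 0.5],
    [[0, 0, 0], [0, 0.09, 10], 0.3],
    [[0, 0, 0], [0, 0.09, 10], 0.3],
    [[0, 0, 0], [0, 0.09, 10], 0.3],
    [[0, 0, 0], [0, 0.09, 10], 0.3],
    [[0, 0, 0], [0, 0.09, 10], 0.3],
    [[0, 0, 0], [0, 0.09, 10], 0.3],
    [[0, 0, 0], [0, 0.09, 10], 0.3],
    [[0, 0, 0], [0, 0.09, 10], 0.3]
  ],
  "grip_force": 45
}}

```text
time_s: 20.65
ee_pos: [553.2, -244.8, 42.5]
tcp_rot: [[0.696, -0.149, 0.703], [-0.104, -0.989, -0.107], [0.711, 0.001, -0.704]]
contact_force: [-4.1, 1.0, 7.4]
opening: 0.483
gripper_force: 46.1
```

Request:
{"method": "apply_moves", "body": {
  "rows": [
    [[0, 0, 0], [2, 0, -2], 0.3],
    [[0, 0, 0], [4, 0, -4], 0.3],
    [[0, -0.12, 0], [4, 0, -4], 0.3],
    [[0, -0.24, 0], [4, 0, -4], 0.3],
    [[0, -0.36, 0], [4, 0, -4], 0.3],
    [[0, -0.48, 0], [4, 0, -4], 0.3],
    [[0, -0.6, 0], [4, 0, -4], 0.3],
    [[0, -0.72, 0], [4, 0, -4], 0.3],
    [[0, -0.84, 0], [4, 0, -4], 0.3],
    [[0, -0.96, 0], [4, 0, -4], 0.3],
    [[0, -1.08, 0], [4, 0, -4], 0.3],
    [[0, -1.2, 0], [4, 0, -4], 0.3],
    [[0, -1.32, 0], [4, 0, -4], 0.3],
    [[0, -1.44, 0], [4, 0, -4], 0.3],
    [[0, -1.571, 0], [4, 0, -4], 0.3],
    [[0, -1.571, 0], [4, 0, -4], 0.3],
    [[0, -1.571, 0], [4, 0, -4], 0.3],
    [[0, -1.571, 0], [4, 0, -4], 0.3],
    [[0, -1.571, 0], [4, 0, -4], 0.3],
    [[0, -1.571, 0], [4, 0, -4], 0.3]
  ]
}}

```text
time_s: 22.32
ee_pos: [552.1, -243.1, 90.8]
tcp_rot: [[0.692, -0.148, -0.706], [-0.101, -0.989, 0.108], [-0.714, -0.003, -0.7]]
contact_force: [-1.4, 0.5, -3.9]
opening: 0.491
gripper_force: 46.0
```

```bash
python3 - <<'E'
from h import *
s=robot.observe(); print(s['time_s'],s['ee_pos'],s['joint_pos'].round(1),s['opening'])
a=np.degrees(np.arctan2(s['tcp_rot'][2,0],-s['tcp_rot'][2,2]));print(a)
p=snap('wrist','w7.png'); topface(p,'large_cap',4)
E
```

```text
22.3167 [ 552.13591338 -243.14324541   90.84138602] [-27.1  56.2  52.8 -14.4 114.4  70.5] 0.4909586241564584
-45.59849415910187
large_cap 0.97 [320.2, 315.2] ztop 99.9 (array([ 541.6, -242.2]), array([43.6, 62.7]), 80.4)
```

View pics/w7.png

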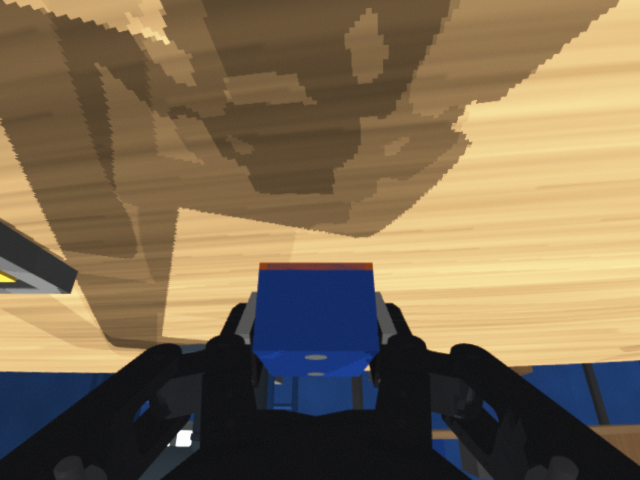

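Wrist view: cap in hand at (315,320), blue closed top up and the orange rim at the bottom, so it's flipped. Set it down on the bench.

Request:
{"method": "apply_moves", "body": {
  "rows": [
    [[0, 0.012, 0], [1.5, 0, 1.5], 0.3],
    [[0, 0.012, 0], [3, 0, 3], 0.3],
    [[0, 0.012, 0], [4, 0, 4], 0.3],
    [[0, 0.012, 0], [4.4, 0, 4.35], 0.3],
    [[0, 0.012, 0], [4.6, 0, 4.55], 0.3],
    [[0, 0.012, 0], [4.6, 0, 4.55], 0.3],
    [[0, 0.012, 0], [4.6, 0, 4.55], 0.3]
  ]
}}

```text
time_s: 23.0
ee_pos: [553.9, -244.9, 34.8]
tcp_rot: [[0.711, -0.149, -0.687], [-0.108, -0.989, 0.102], [-0.695, 0.001, -0.719]]
contact_force: [-0.2, -0.5, -0.6]
opening: 0.487
gripper_force: 46.0
```

Request:
{"method": "apply_moves", "body": {
  "rows": [
    [[0, 0, 0], [0, 0, 0], 0.3],
    [[0, -0.015, 0], [0.15, 0, 0.15], 0.3],
    [[0, -0.015, 0], [0.3, 0, 0.3], 0.3],
    [[0, -0.015, 0], [0.3, 0, 0.3], 0.3]
  ]
}}

```text
time_s: 23.33
ee_pos: [553.5, -244.4, 28.5]
tcp_rot: [[0.699, -0.148, -0.7], [-0.105, -0.989, 0.105], [-0.707, 0.0, -0.707]]
contact_force: [0.5, 0.3, -1.6]
opening: 0.488
gripper_force: 45.9
```

```bash
python3 - <<'E'
from h import *
p=snap('wrist'); topface(p,'large_cap',4)
s=robot.observe(); print(s['time_s'],s['ee_pos'],s['contact_force'])
a=np.degrees(np.arctan2(s['tcp_rot'][2,0],-s['tcp_rot'][2,2]));print(a)
E
```

```text
large_cap 0.66 [349.4, 23.7] ztop 20.5 (array([450.9,  -1. ]), array([32.5, 56.2]), 42.2)
23.4333 [ 553.47486068 -244.43321242   28.74778896] [ 0.18457061 -0.45721285 -0.26849339]
-45.023761625039754
```

Request:
{"method": "apply_moves", "body": {
  "rows": [
    [[0, 0, 0], [0.1, 0, 0.1], 0.3],
    [[0, 0, 0], [0.2, 0, 0.2], 0.3],
    [[0, 0, 0], [0.25, 0, 0.25], 0.3],
    [[0, 0, 0], [0.25, 0, 0.25], 0.3],
    [[0, 0, 0], [0.25, 0, 0.25], 0.3]
  ]
}}

```text
time_s: 23.85
ee_pos: [553.5, -244.5, 25.5]
tcp_rot: [[0.699, -0.149, -0.699], [-0.105, -0.989, 0.105], [-0.707, 0.001, -0.707]]
contact_force: [0.4, -0.0, -1.1]
opening: 0.487
gripper_force: 45.9
```

Request:
{"method": "apply_moves", "body": {
  "rows": [
    [[0, 0, 0], [0.07, 0, 0.07], 0.3],
    [[0, 0, 0], [0.14, 0, 0.14], 0.3],
    [[0, 0, 0], [0.2, 0, 0.2], 0.3],
    [[0, 0, 0], [0.2, 0, 0.2], 0.3]
  ]
}}

```text
time_s: 24.18
ee_pos: [553.5, -244.5, 22.5]
tcp_rot: [[0.699, -0.148, -0.699], [-0.105, -0.989, 0.105], [-0.707, 0.0, -0.707]]
contact_force: [0.0, -0.6, -1.3]
opening: 0.484
gripper_force: 45.9
```

Request:
{"method": "apply_moves", "body": {
  "rows": [
    [[0, 0, 0], [0.05, 0, 0.05], 0.3],
    [[0, 0, 0], [0.1, 0, 0.1], 0.3],
    [[0, 0, 0], [0.1, 0, 0.1], 0.3],
    [[0, 0, 0], [0.1, 0, 0.1], 0.3]
  ]
}}

```text
time_s: 24.52
ee_pos: [553.5, -244.5, 22.0]
tcp_rot: [[0.699, -0.149, -0.699], [-0.106, -0.989, 0.105], [-0.707, 0.001, -0.707]]
contact_force: [0.2, -0.0, 4.2]
opening: 0.483
gripper_force: 46.3
```

```bash
python3 - <<'E'
from h import *
p=snap('wrist'); 
hsv=cv2.cvtColor(p['image'],cv2.COLOR_RGB2HSV); m=cv2.inRange(hsv,(108,150,30),(125,255,255)); m[:250]=0;m[:,:240]=0;m[:,390:]=0;m[385:]=0
P=world(p,m>0); P=P[np.linalg.norm(P[:,:2]-[545,-244],axis=1)<60]; print(len(P),np.percentile(P[:,2],[1,5,50,90,98]),rect(P))
print(robot.observe()['contact_force'])
E
```

```text
12186 [ 2.08324477  3.82225358 21.09551331 31.02076254 31.20013123] (array([ 543.3, -244.4]), array([42.8, 62. ]), 82.3)
[0.08792145 1.04229348 4.09343896]
```

Request:
{"method": "apply_moves", "body": {
  "rows": [
    [[0, 0, 0], [0, 0, 0], 0.55],
    [[0, 0, 0], [0, 0, 0], 0.65],
    [[0, 0, 0], [0, 0, 0], 0.8],
    [[0, 0, 0], [0, 0, 0], 1],
    [[0, 0, 0], [0, 0, 0], 1],
    [[0, 0, 0], [0, 0, -2], 1],
    [[0, 0, 0], [0, 0, -5], 1],
    [[0, 0, 0], [0, 0, -9], 1],
    [[0, 0.11, 0], [-3, 0, -11], 1],
    [[0, 0.22, 0], [-6, 0, -11.5], 1],
    [[0, 0.33, 0], [-9, 0, -12], 1],
    [[0, 0.44, 0], [-11.9, 0, -12], 1],
    [[0, 0.55, 0], [-11.9, 0, -12], 1],
    [[0, 0.66, 0], [-11.9, 0, -12], 1],
    [[0, 0.785, 0], [-11.9, 0, -12], 1],
    [[0, 0.785, 0], [-11.9, 0, -12], 1],
    [[0, 0.785, 0], [-11.9, 0, -12], 1],
    [[0, 0.785, 0], [-11.9, 0, -12], 1]
  ]
}}

```text
time_s: 26.07
ee_pos: [555.0, -245.2, 191.1]
tcp_rot: [[0.989, -0.149, -0.002], [-0.149, -0.989, -0.001], [-0.002, 0.001, -1.0]]
contact_force: [-0.3, -0.1, 0.7]
opening: 1.004
gripper_force: 0.0
```

```bash
python3 - <<'E'
from h import *
s=robot.observe(); print(s['time_s'],s['ee_pos'],s['joint_pos'].round(1))
p=snap('wrist'); topface(p,'large_cap',4)
for x,y in [(543.3,-244.4)]: rel([x,y,34],R(-97.7))
E
```

```text
26.0667 [ 554.96113372 -245.21371761  191.11641263] [-34.3  23.2  84.8  -0.1  72.   64.3]
large_cap 0.66 [240.9, 315.6] ztop 31.7 (array([ 542.1, -243.8]), array([41.9, 62.4]), 81.0)
turn [0.001, 0.001, -0.014] shift [-1.23, 0.08, 15.64]
```

Request:
{"method": "apply_moves", "body": {
  "rows": [
    [[0, 0, 0], [-1.27, 0.06, 4], 1],
    [[0, 0, 0], [-1.27, 0.06, 8], 1],
    [[0, 0, 0], [-1.27, 0.06, 12], 1],
    [[0, 0, 0], [-1.27, 0.06, 14.5], 1],
    [[0, 0, 0], [-1.27, 0.06, 15.6], 1],
    [[0, 0, 0], [-1.27, 0.06, 15.6], 1],
    [[0, 0, 0], [-1.27, 0.06, 15.6], 0.6],
    [[0, 0, 0], [-1.27, 0.06, 15.6], 0.3],
    [[0, 0, 0], [-1.27, 0.06, 15.6], 0.3],
    [[0, 0, 0], [-1.27, 0.06, 15.6], 0.3],
    [[0, 0, 0], [-1.27, 0.06, 15.6], 0.3],
    [[0, 0, 0], [-1.27, 0.06, 15.6], 0.3],
    [[0, 0, 0], [-1.27, 0.06, 15.6], 0.3],
    [[0, 0, 0], [-1.27, 0.06, 15.6], 0.3]
  ],
  "grip_force": 40
}}

```text
time_s: 27.33
ee_pos: [542.9, -244.2, 36.6]
tcp_rot: [[0.989, -0.148, 0.003], [-0.148, -0.989, -0.003], [0.004, 0.002, -1.0]]
contact_force: [0.6, 0.2, 6.5]
opening: 0.481
gripper_force: 41.4
```

```bash
python3 - <<'E'
from h import *
p=snap('wrist'); topface(p,'large_cap',4); s=robot.observe(); print(s['ee_pos'])
rel([481.2-70*.994,35.7+70*.11,100],R(83.65-180)); rel([481.2,35.7,100],R(83.65-180))
E
```

```text
large_cap 0.68 [312.7, 314.4] ztop 31.6 (array([ 540.9, -244.5]), array([43.4, 64.3]), 81.2)
[ 542.86511296 -244.20554016   36.54023123]
turn [0.002, -0.004, -0.038] shift [-17.23, -26.48, -6.47]
turn [0.002, -0.004, -0.038] shift [-10.23, -26.75, -6.45]
```

Request:
{"method": "apply_moves", "body": {
  "rows": [
    [[0, 0, 0], [0, 0, -3.5], 0.3],
    [[0, 0, -0.01], [-1, -2, -6.5], 0.3],
    [[0, 0, -0.02], [-3.2, -5, -6.5], 0.3],
    [[0, 0, -0.03], [-5.4, -8.4, -6.5], 0.3],
    [[0, 0, -0.038], [-7.6, -11.8, -6.5], 0.3],
    [[0, 0, -0.038], [-9.8, -15.2, -6.5], 0.3],
    [[0, 0, -0.038], [-12, -18.6, -6.5], 0.3],
    [[0, 0, -0.038], [-14.2, -22, -6.5], 0.3],
    [[0, 0, -0.038], [-16.2, -25, -6.5], 0.3],
    [[0, 0, -0.038], [-17.2, -26.5, -6.5], 0.3],
    [[0, 0, -0.038], [-17.2, -26.5, -5], 0.3],
    [[0, 0, -0.038], [-17.2, -26.5, -4], 0.3],
    [[0, 0, -0.038], [-17.2, -26.5, -4], 0.3],
    [[0, 0, -0.038], [-17.2, -26.5, -4], 0.3]
  ]
}}

```text
time_s: 28.6
ee_pos: [410.5, 44.4, 74.5]
tcp_rot: [[0.994, -0.111, -0.001], [-0.111, -0.994, -0.0], [-0.001, 0.001, -1.0]]
contact_force: [0.7, 0.1, -1.7]
opening: 0.48
gripper_force: 41.1
```

```bash
python3 - <<'E'
from h import *
p=snap('wrist','w8.png'); topface(p,'large_cap',3); topface(p,'tray',4); yellow(p)
s=robot.observe(); print(s['time_s'],s['ee_pos'],s['tcp_rot'].round(3)[:,0],s['opening'])
E
```

```text
large_cap 0.91 [314.0, 314.0] ztop 69.5 (array([408.7,  43.7]), array([42.7, 63.9]), 84.0)
tray 0.85 [111.1, 315.4] ztop 21.6 (array([488.7,  34.9]), array([ 91.1, 106.4]), 83.5)
yellow 3936 [315. 141.] (array([480.6,  35.9]), array([21.9, 39.4]), 83.7)
28.75 [411.44421992  43.93810534  74.92758021] [ 0.994 -0.111  0.001] 0.48085306990956445
```

View pics/w8.png

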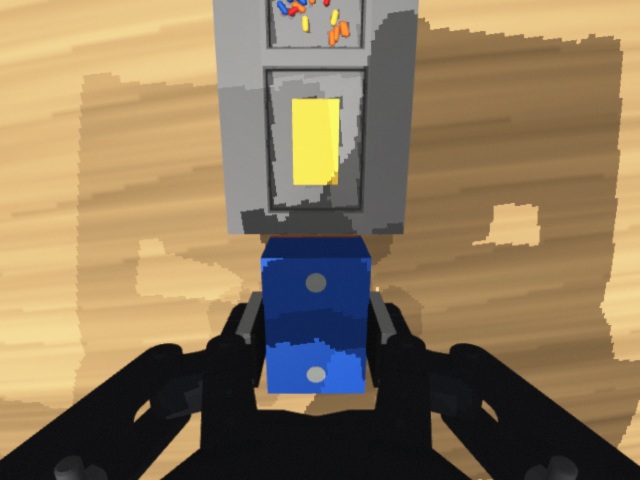

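Wrist view: cap in hand at (316,325) aligned with the large pocket and its yellow block at (315,141). I'll shift 73 mm over it and lower to just above the tray.

Request:
{"method": "apply_moves", "body": {
  "rows": [
    [[0, 0, 0], [3.6, 0, 0], 0.3],
    [[0, 0, 0], [7.3, -0.02, 0], 0.3],
    [[0, 0, 0], [7.3, -0.02, 0.5], 0.3],
    [[0, 0, 0], [7.3, -0.02, 1.1], 0.3],
    [[0, 0, 0], [7.3, -0.02, 1.1], 0.3],
    [[0, 0, 0], [7.3, -0.02, 1.1], 0.3],
    [[0, 0, 0], [7.3, -0.02, 1.1], 0.3]
  ]
}}

```text
time_s: 29.33
ee_pos: [482.2, 36.5, 63.2]
tcp_rot: [[0.994, -0.111, -0.002], [-0.111, -0.994, -0.0], [-0.002, 0.0, -1.0]]
contact_force: [0.7, 0.1, -1.2]
opening: 0.482
gripper_force: 41.2
```

```bash
python3 - <<'E'
from h import *
p=snap('wrist'); topface(p,'large_cap',3); topface(p,'tray',4)
s=robot.observe(); print(s['time_s'],s['ee_pos'],s['tcp_rot'].round(3)[:,0],s['contact_force'])
E
```

```text
large_cap 0.79 [313.2, 317.7] ztop 58.2 (array([480.4,  35.9]), array([42.5, 63.5]), 83.8)
tray 0.78 [150.5, 315.7] ztop 21.7 (array([522.9,  31.2]), array([ 91. , 174.3]), 83.7)
tray 0.16 [43.6, 315.2] ztop 44.9 (array([587.5,  23.5]), array([36.4, 28.1]), 83.0)
29.4833 [482.94549323  36.47462639  63.5373477 ] [ 0.994 -0.111 -0.   ] [ 0.09944426  0.04890858 -0.05042573]
```

Request:
{"method": "apply_moves", "body": {
  "rows": [
    [[0, 0, 0], [0.06, 0.02, 0.2], 0.3],
    [[0, 0, 0], [0.06, 0.02, 0.4], 0.3],
    [[0, 0, 0], [0.06, 0.02, 0.6], 0.3],
    [[0, 0, 0], [0.06, 0.02, 0.7], 0.3],
    [[0, 0, 0], [0.06, 0.02, 0.7], 0.3],
    [[0, 0, 0], [0.06, 0.02, 0.7], 0.3]
  ]
}}

```text
time_s: 29.98
ee_pos: [483.8, 36.1, 56.1]
tcp_rot: [[0.994, -0.111, -0.001], [-0.111, -0.994, -0.0], [-0.001, 0.001, -1.0]]
contact_force: [-0.1, -0.5, -0.6]
opening: 0.479
gripper_force: 41.2
```

Request:
{"method": "apply_moves", "body": {
  "rows": [
    [[0, 0, 0], [0, 0, 0.2], 0.3],
    [[0, 0, 0], [0, 0, 0.4], 0.3],
    [[0, 0, 0], [0, 0, 0.55], 0.3],
    [[0, 0, 0], [0, 0, 0.65], 0.3],
    [[0, 0, 0], [0, 0, 0.65], 0.3],
    [[0, 0, 0], [0, 0, 0.65], 0.3]
  ]
}}

```text
time_s: 30.48
ee_pos: [484.0, 36.1, 49.7]
tcp_rot: [[0.994, -0.111, -0.0], [-0.111, -0.994, -0.0], [-0.0, 0.001, -1.0]]
contact_force: [-0.6, 0.3, -1.2]
opening: 0.48
gripper_force: 41.2
```

Request:
{"method": "apply_moves", "body": {
  "rows": [
    [[0, 0, 0], [0, 0, 0.06], 0.3],
    [[0, 0, 0], [0, 0, 0.1], 0.3],
    [[0, 0, 0], [0, 0, 0.1], 0.3],
    [[0, 0, 0], [0, 0, 0.1], 0.5],
    [[0, 0, 0], [0, 0, 0.1], 0.6],
    [[0, 0, 0], [0, 0, 0.1], 0.75],
    [[0, 0, 0], [0, 0, 0.1], 0.9],
    [[0, 0, 0], [0, 0, 0.1], 1],
    [[0, 0, 0], [0, 0, 0.1], 1],
    [[0, 0, 0], [0, 0, -3], 1],
    [[0, 0, 0], [0, 0, -7], 1],
    [[0, 0, 0], [0, 0, -11], 1],
    [[0, 0, 0], [0, 0, -15], 1],
    [[0, 0, 0], [0, 0, -16], 1],
    [[0, 0, 0], [0, 0, -16], 1],
    [[0, 0, 0], [0, 0, -16], 1]
  ]
}}

```text
time_s: 31.82
ee_pos: [484.1, 36.2, 209.9]
tcp_rot: [[0.994, -0.111, 0.001], [-0.111, -0.994, -0.001], [0.001, 0.001, -1.0]]
contact_force: [-1.0, 0.3, -0.3]
opening: 0.998
gripper_force: 0.0
```

```bash
python3 - <<'E'
from h import *
p=snap('wrist','w9.png'); topface(p,'large_cap',4); topface(p,'small_cap',4); topface(p,'tray',4)
for n in ('large_cap','small_cap'):
    d=robot.regions_of(p,n)[0]; P=world(p,d['pixels']); P=P[P[:,2]>40]
    c,*_=np.linalg.lstsq(np.c_[P[:,:2],np.ones(len(P))],P[:,2],rcond=None); print(n,c[:2])
print(robot.observe()['time_s'])
E
```

```text
large_cap 0.64 [222.5, 315.9] ztop 44.7 (array([483. ,  35.3]), array([42.1, 61.9]), 83.9)
small_cap 0.67 [82.6, 316.0] ztop 44.9 (array([596.9,  22.4]), array([36.3, 46.2]), 82.7)
tray 0.81 [143.5, 315.0] ztop 21.8 (array([535.3,  29.7]), array([ 90.9, 200.6]), 83.7)
large_cap [-0.00195013 -0.00156842]
small_cap [0.0017583  0.00099651]
32.1167
```

View pics/w9.png

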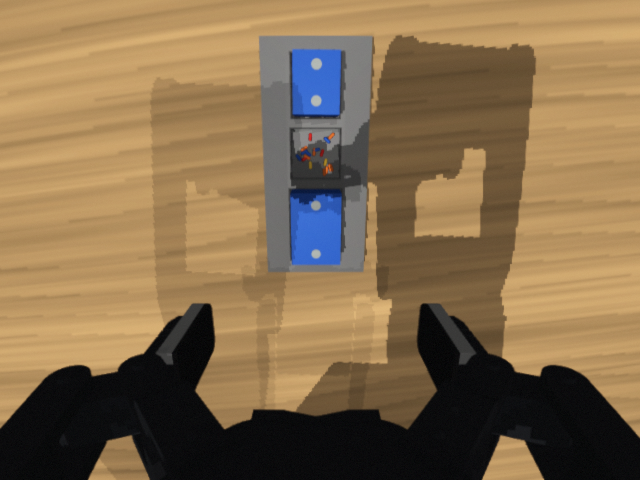

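Both covers sit level in their compartments, at px (316,82) and (316,228). Their tops are at 44.7 and 44.9 mm against 45 nominal, and the gripper is clear. Handing in.

```bash
python3 -c "
from plant import robot
print(robot.close_job())"
```

```text
the job is handed in; nothing more can be done
None
```

I put both covers in their own compartments, rim down and fully home (tops measured 44.7 and 44.9 mm against 45 nominal), and handed the job in at about 32 s; the hand-in returned no verdict.

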